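# Right an upside-down rivet case and stand it in the sloping rack

### The job

The orange-lidded rivet case lies upside down on the bench and its lid is only slipped on. Turn it over while pinching lid and base together, so that they never come apart, and leave it standing lengthwise in the blue rack: one short end on the ledge, leaning back squarely on both rails with the base against them and the orange lid facing outwards and up. The wooden rest of the same shape may be used to change your grip; leave the red can, the steel block, the white bottle and the screwdriver where they are.

Things in the scene. Friction and masses are not known exactly. Their poses are not given: they have to be found in the camera images.
- lid: Orange slip-on lid: a tray 92 (x) x 60 (y) x 20 mm outside, 3 mm plate, 2.5 mm skirt. It covers all but the last 8 mm of the base; nothing latches it, it lifts off freely. Origin at the centre of its outer flat face; z points from there into the case, towards the base (so up at the start: the case lies on its lid). 0.06 kg
- base: Grey lower half, holding the rivets: 84 (x) x 52 (y) x 25 mm, inside the lid with 1.5 mm play. Origin at the centre of its rim, which bears on the inside of the lid's plate 3 mm from the lid's origin; z points from rim to its outer floor, as the lid's z. Closed case: 92 x 60 x 28 mm. About 0.16 kg. Both ends of the case are alike
- prop: Wooden sloping rest, for changing grip. Fixed, 100 x 72 mm on plan, origin at the centre of its underside, y across. Front faces its -x. Two parallel 10 mm wide rails, 44 mm clear between them (open above and behind), climb at 50 degrees from horizontal towards its +x. 
- prop_foot (a point): Middle of the line where ledge meets rail face, at x = -12, z = 30 mm in the body's frame, axes as the body's. From it the rails run 75 mm up the slope and a 64 mm wide ledge stands 28 mm square out from them. With the case leaning there lid against the rails, the lid's origin is at x = 17.6, z = 65.2 mm in the rest's frame
- rack: Blue sloping rack with aluminium rails, the destination; same shape as the wooden rest. Fixed, 100 x 72 mm on plan, origin at the centre of its underside, y across. Front faces its -x. Two parallel 10 mm wide rails, 44 mm clear between them (open above and behind), climb at 50 degrees from horizontal towards its +x. 
- rack_foot (a point): Middle of the line where ledge meets rail face, at x = -12, z = 30 mm in the body's frame, axes as the body's. From it the rails run 75 mm up the slope and a 64 mm wide ledge stands 28 mm square out from them. With the case home, base against the rails and lid outwards, the lid's origin is at x = -3.9, y = 0, z = 83.2 mm in the rack's frame
- can: Bystander: red can standing near one end of the case, 56 mm across, 85 mm high; origin at the centre of its underside. Loose
- barblock: Bystander: dark steel block 42 x 42 x 30 mm with a 26 mm square boss on top (44 mm high in all), near the other end of the case; origin at the centre of its underside. Loose
- glue: Bystander: slim white bottle with a yellow cap standing beside the blue rack, 36 mm across, 100 mm high, 90 to 105 mm from the rack's origin along the rack's +y; origin at the centre of its underside. Loose, light and easily tipped
- driver: Bystander: screwdriver with a red handle, 190 mm long, lying along its x axis near the far edge of the work; origin near the middle of its length, at its underside. Loose
Mind the look-alikes: they are no part of the job. Leave any green look-alike of the lid alone.

How it is judged:
By the outcome, as a careful person would: the job done as asked, in the order asked, and still so for the second after the job is handed in, with the robot touching nothing.
It also fails if it takes over 64 s, if anything falls off the work surface, if the arm or the gripper's body presses on something with over 40 N, if the wrist force passes 120 N, or if a joint passes its speed limit or range.

### The arm

A 6-joint arm with a two-finger parallel gripper is mounted at the origin on the work surface. World frame = base frame: x ahead of the robot, y to its left, z up, the work surface at z = 0. Lengths are in m, angles in rad, forces in N, time in s.
With the tool pointing down it reaches from about 0.325 to 0.775 m from the base axis. Payload 5.5 kg.
Tool frame: the origin (TCP) lies midway between the tips of the shut fingers; the grasp point (between the pads) lies 19 mm behind it (bot.grip_depth is the distance from the TCP to the grasp point, in m); z points along the fingers, y is the direction in which the jaws open and shut (so a half turn about z gives the same grasp; the last joint's range is limited). The gripper opens to 85 mm and grips with 20 to 120 N. Pads are 22 mm wide; open, the fingers measure 114 mm over their backs; the gripper's body (76 mm by 85 mm) begins 54 mm behind the grasp point. The pads swing forward as they close: fully open they stand 13 mm farther back than shut.
Start: joints at [-1.236, 0.091, 1.231, -0, 1.82, -0.057], TCP at [0.229, -0.555, 0.231] pointing down, gripper open.
Joint ranges: [-2.87, 2.87], [-0.86, 2.18], [0.17, 2.46], [-1.51, 4.65], [0.06, 2.69], [-2.65, 2.65]. Speed limits (rad/s): [2.57, 2.57, 3.01, 3.14, 3.14, 3.14].

### API

Orientations are given as a 3x3 rotation matrix whose columns are the frame's x, y, z axes.
In Python, from station import bot, grab_frame, get_calibration, boxes_of, trace, tip_of gives the robot as it stands.
- The arm moves only by the tool apply_moves, never from a script. Its argument "targets" is a list that holds one entry, the list of rows, each a list of 5 numbers: the opening, from -1 (shut) to 1 (fully open), then the shift along the world's x, y, z as a fraction of full scale, then the turn about the world's z as a fraction of full scale. In form: [[[grip, x, y, z, spin], ...]]. A call has 1 to 10 rows; each row is the pose to reach, as a shift and turn from the pose commanded when the call began; what a row does not reach only later rows make up. Full scale, the value 1, is 750 mm for a shift and 60 degrees for a turn. A row lasts 1/12 s, in which the tool goes at most 41.7 mm and 7.16 degrees, less where a joint would pass 70% of its speed; a pose out of reach is approached as far as the arm can. A call with a number of a shift or a turn outside -1 to 1 is refused whole. A call with a gripper value outside its range is refused whole. The fingers move at their own pace and stop on an object; the grip force is fixed at half the most. Time passes only in rows, so rows that repeat a pose let the fingers close. It gives the time, the measured TCP pose, the force and the opening at its end, in the units of the state.
- bot.sense(): the state, without advancing time (a new reading comes with each control period).
- grab_frame(name): name is "scene" or "top"; returns the picture (400x640x3 uint8, red, green, blue); there is no depth.
- get_calibration(name): a dict with "mtx" (3x3 intrinsics, pixels), "R" (3x3) and "t" (3): a world point X has camera coordinates R X + t. Camera axes: x right, y down, z forward; pixel columns grow to the right and rows downward; lengths in m; the calibration is good to about 2 mm. A picture is of the moment at which its call begins. get_calibration takes no time and is no camera call.
- bot.hand_in(): hands the job in, once; it reports no verdict.
Trained networks look in the newest picture that a camera, given by its name, has taken for a name from the list of things; names that differ only in an ending like _2 or _b are one class to them, and where a whole thing is asked for, a point or a joint stands for the part that bears it (a point fixed in the world has none). Each returns a list of dicts, best first, with "score" (0 to 1); they miss things now and then, are a little off and sometimes report something else, mostly with a low value. They report only what shows in the picture. A call takes as long as a camera call. They do not tell look-alikes from the thing itself.
- boxes_of(query, camera): "rect" ([left, top, right, bottom] in pixels, round what is visible of it).
- trace(query, camera): "region" (400x640 bool, what is visible of it) and "rect" ([left, top, right, bottom] in pixels, round what is visible of it).
- tip_of(query, camera): "xy" ([column, row] in pixels: a listed point, or the origin of a listed thing).
The state is a dict: "time_s": time; "joint_pos": joint angles; "joint_velocities": joint speeds; "joint_torque": joint torques, N m; "tool_pos": TCP position; "orientation": TCP orientation; "contact_force": force on the tool from outside, world axes, zero at the start; "moment": the same for the moment, N m; "finger_gap": finger opening in m.
Only numpy, scipy, OpenCV 4.12 (cv2) and the standard library are available. Lean on these libraries where they do the work, as an engineer would, in place of code of your own. Each camera call takes 0.05 s, during which the arm holds its last target.

## Working session

There is one attempt and no reset: what is moved stays moved. The work goes in short steps, Python scripts to look and compute and a tool call to move; the robot and the scene stay as the last step left them, time stands still between calls to the robot, and variables do not carry over. Pictures are saved under pics/ and viewed, and the job is handed in when it is done.

Besides the shell and the picture viewer there is one more tool, called after ">>>" as a command line: name --argument value ..., lists and objects as JSON in quotes. apply_moves: Moves the arm, as the interface text tells. Shift numbers are shares of 750 mm and turn numbers shares of 60 degrees, none past 1 either way. Its arguments: {"type":"object","properties":{"targets":{"type":"array","items":{"type":"array","items":{"type":"array","items":{"type":"number","minimum":-1,"maximum":1}}}}},"required":["targets"]}

```bash
ls; mkdir -p pics
python3 - <<'E'
from station import *
import cv2
for c in("scene","top"):
    f=grab_frame(c); cv2.imwrite(f"pics/a_{c}.png",f[:,:,::-1])
    k=get_calibration(c); print(c,k)
    for q in("lid","base","prop","prop_foot","rack","rack_foot","can","barblock","glue","driver"):
        print(q,[(round(d['score'],2),[round(float(v)) for v in d['rect']]) for d in boxes_of(q,c)][:3],[(round(d['score'],2),[round(float(v),1) for v in d['xy']]) for d in tip_of(q,c)][:3])
print(bot.sense())
E
```

```text
pics
scene {'mtx': array([[422.46506419,   0.        , 318.19291892],
       [  0.        , 422.46506419, 201.24893933],
       [  0.        ,   0.        ,   1.        ]]), 'R': array([[-0.88503654,  0.46551625,  0.00222594],
       [ 0.30417069,  0.58189391, -0.75424112],
       [-0.35240676, -0.66685388, -0.65659377]]), 't': array([ 0.50996486, -0.12973786,  1.08491167])}
lid [(0.66, [331, 205, 371, 214]), (0.55, [298, 252, 353, 286])] [(0.79, [320.9, 271.1]), (0.55, [347.2, 201.8])]
base [(0.82, [330, 183, 369, 208]), (0.75, [382, 175, 407, 205]), (0.58, [277, 127, 312, 168])] [(0.59, [349.7, 203.2])]
prop [(0.98, [414, 260, 486, 345]), (0.45, [382, 178, 410, 204])] [(0.77, [450.1, 314.8])]
prop_foot [(0.81, [413, 258, 485, 347])] [(0.86, [456.6, 306.1])]
rack [(0.6, [274, 127, 315, 168])] [(0.95, [291.8, 148.9]), (0.33, [391.1, 195.2])]
rack_foot [(0.66, [275, 126, 314, 169]), (0.35, [324, 112, 342, 154])] [(0.59, [292.3, 137.7])]
can [(0.82, [288, 170, 317, 218])] [(0.83, [301.7, 212.4]), (0.57, [249.8, 236.5])]
barblock [(0.66, [381, 179, 408, 202]), (0.29, [240, 197, 258, 261
[... 1501 characters left out ...]
   1.81978163e+00, -5.66930503e-02]), 'joint_velocities': array([-0.00109568, -0.00043373,  0.00062296, -0.00134724,  0.0015691 ,
        0.00141846]), 'joint_torque': array([ 1.92148800e-03, -4.58456612e+01, -4.18084002e+01,  8.49185221e-05,
        7.29256190e-04, -9.00713616e-06]), 'tool_pos': array([ 0.22910389, -0.55455781,  0.23127077]), 'orientation': array([[ 9.24234926e-01,  3.81824307e-01,  5.39525037e-06],
       [ 3.81824307e-01, -9.24234926e-01, -1.69634867e-06],
       [ 4.33877168e-06,  3.62786242e-06, -1.00000000e+00]]), 'contact_force': array([ 0.18943921, -0.27037521, -0.79275331]), 'moment': array([-0.00936531,  0.00380565, -0.03047704]), 'finger_gap': 0.08520507560934117}
```

Run:
```python
import cv2
a=cv2.imread("pics/a_top.png"); cv2.imwrite("pics/top_c1.png",cv2.resize(a[110:290,180:470],None,fx=2.7,fy=2.7,interpolation=cv2.INTER_CUBIC))
a=cv2.imread("pics/a_scene.png"); cv2.imwrite("pics/scene_c1.png",cv2.resize(a[100:360,230:500],None,fx=2.2,fy=2.2,interpolation=cv2.INTER_CUBIC))
```

```text
(no output)
```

View pics/top_c1.png

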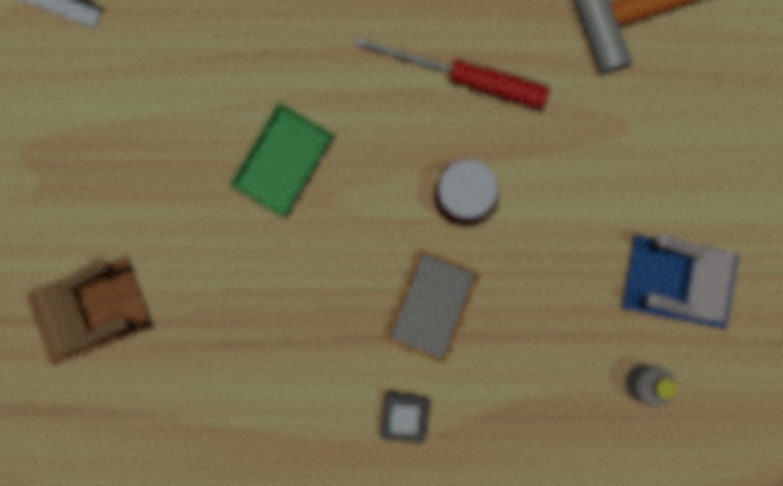

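View pics/scene_c1.png

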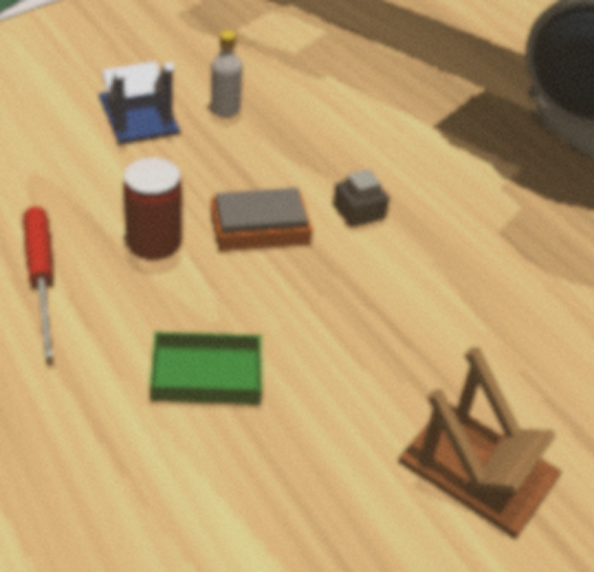

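```bash
python3 - <<'E'
from station import *
import cv2,numpy as np,pickle
out={}
for c in("top","scene"):
    f=grab_frame(c); out[c,'img']=f
    for q in("lid","base","prop","rack"):
        r=trace(q,c); out[c,q]=r
        print(c,q,[(round(d['score'],2),[round(float(v)) for v in d['rect']],int(d['region'].sum())) for d in r][:3])
pickle.dump(out,open("tr.pkl","wb"))
E
python3 - <<'E'
import cv2,pickle,numpy as np
o=pickle.load(open("tr.pkl","rb"))
t=o['top','img'][:,:,::-1]; s=o['scene','img'][:,:,::-1]
def cr(im,x,y,w=64,h=52,f=6): return cv2.resize(im[y:y+h,x:x+w],(w*f,h*f),interpolation=cv2.INTER_NEAREST)
top=np.hstack([cr(t,183,200),cr(t,402,190)]); bot=np.hstack([cr(t,308,197),cr(s,262,120)])
cv2.imwrite("pics/z1.png",cv2.resize(np.vstack([top[:288],bot[:288]]),(768,576)))
cv2.imwrite("pics/z2.png",cr(s,405,252,90,100,6))
E
```

```text
top lid [(0.91, [265, 153, 304, 187], 866)]
top base [(0.62, [326, 205, 356, 241], 662)]
top prop [(0.97, [192, 205, 238, 247], 1190)]
top rack [(0.87, [412, 199, 451, 231], 1159)]
scene lid [(0.74, [325, 195, 374, 216], 371), (0.61, [298, 251, 356, 285], 1600)]
scene base []
scene prop [(0.96, [414, 262, 484, 343], 3141), (0.28, [284, 171, 316, 217], 1120)]
scene rack [(0.76, [275, 125, 313, 163], 1085)]
```

View pics/z1.png

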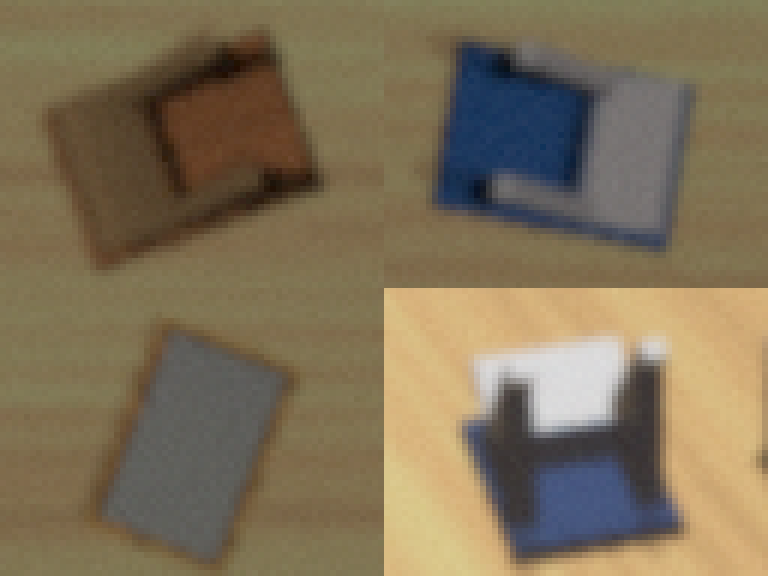

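View pics/z2.png

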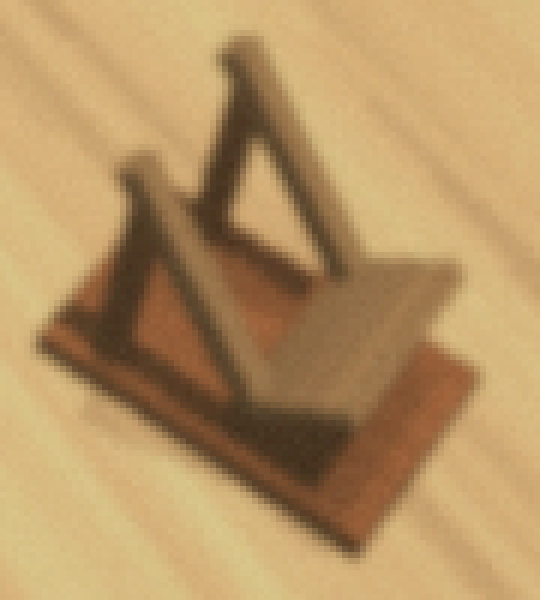

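```bash
cat > fit.py <<'E'
import numpy as np,cv2
from scipy.optimize import minimize
from station import get_calibration
CAL={c:get_calibration(c) for c in("top","scene")}
def proj(P,c):
    k=CAL[c]; X=np.asarray(P)@np.array(k['R']).T+k['t']; u=X@np.array(k['mtx']).T; return u[:,:2]/u[:,2:]
def place(P,x,y,a):
    R=np.array([[np.cos(a),-np.sin(a),0],[np.sin(a),np.cos(a),0],[0,0,1]]); return np.asarray(P)@R.T+[x,y,0]
def box(x0,x1,y0,y1,z0,z1): return np.array([[x,y,z] for x in(x0,x1) for y in(y0,y1) for z in(z0,z1)])/1000.
c5,s5=np.cos(np.radians(50)),np.sin(np.radians(50))
def slab(s0,s1,n0,n1,y0,y1): # s along slope, n outward normal, from foot
    return np.array([[-12+s*c5-n*s5,y,30+s*s5+n*c5] for s in(s0,s1) for n in(n0,n1) for y in(y0,y1)])/1000.
RACK=[box(-50,50,-36,36,0,8),slab(0,75,-8,0,22,32),slab(0,75,-8,0,-32,-22),slab(-6,0,0,28,-32,32),box(26,36,22,32,0,75),box(26,36,-32,-22,0,75)]
S=8
def sil(parts,pose,c,off,wh):
    m=np.zeros((wh[1]*S,wh[0]*S),np.uint8)
    for P in parts:
        u=(proj(place(P,*pose),c)-off+0.5)*S
        cv2.fillConvexPoly(m,cv2.convexHull(np.round(u).astype(np.int32)),255)
    return cv2.resize(m,wh,interpolation=cv2.INTER_AREA).astype(float)/255
def fit(parts,pose0,masks):
    def cost(p):
        pose=[p[0]/1000,p[1]/1000,p[2]/100]; t=0
        for c,m in masks.items():
            ys,xs=np.where(m>0.5); off=np.array([xs.min()-20,ys.min()-20]); wh=(int(np.ptp(xs)+41),int(np.ptp(ys)+41))
            mm=cv2.GaussianBlur(m.astype(float),(0,0),1.2)[off[1]:off[1]+wh[1],off[0]:off[0]+wh[0]]
            s=cv2.GaussianBlur(sil(parts,pose,c,off,wh),(0,0),1.2)
            t+=((mm-s)**2).sum()/m.sum()
        return t
    p0=[pose0[0]*1000,pose0[1]*1000,pose0[2]*100]; best=None
    for _ in range(2):
        r=minimize(cost,p0,method="Nelder-Mead",options=dict(initial_simplex=np.array([p0,np.add(p0,[12,0,0]),np.add(p0,[0,12,0]),np.add(p0,[0,0,12])]),xatol=.05,fatol=1e-5)); p0=r.x
    return np.array([p0[0]/1000,p0[1]/1000,p0[2]/100]),r.fun
def ground(uv,c,z):
    k=CAL[c];R=np.array(k['R']);d=R.T@np.linalg.inv(k['mtx'])@np.array([*uv,1]);o=-R.T@k['t'];return o+d*(z-o[2])/d[2]
E
cat > f1.py <<'E'
from fit import *
import pickle
o=pickle.load(open("tr.pkl","rb"))
for n,uv in(("prop",(217.7,223.4)),("rack",(430,216))):
    g=ground(uv,"top",0); a0=(-np.pi/2 if n=="prop" else np.pi/2)
    ms={c:o[c,n][0]['region'] for c in("top","scene")}
    for a in(a0-.3,a0+.3):
      for sub in(ms,{'top':ms['top']},{'scene':ms['scene']}):
        r=fit(RACK,[g[0],g[1],a],sub); print(n,list(sub),np.round(r[0],4),round(r[1],4))
E
python3 f1.py
python3 - <<'E'
import sys; sys.path.insert(0,".")
from fit import *
for n,uv,z in(("can",(352,180),.085),("bar",(331,263),0),("drv",(345,137),0)): print(n,ground(uv,"top",z))
E
```

```text
prop ['top', 'scene'] [ 0.4841  0.2954 -1.2014] 0.0163
prop ['top'] [ 0.4834  0.2958 -1.1844] 0.0035
prop ['scene'] [ 0.485   0.2954 -1.2142] 0.0085
prop ['top', 'scene'] [ 0.4842  0.2956 -1.1991] 0.016
prop ['top'] [ 0.4833  0.296  -1.1802] 0.0035
prop ['scene'] [ 0.4849  0.2955 -1.2122] 0.0087
rack ['top', 'scene'] [ 0.5134 -0.2597  1.3821] 0.0049
rack ['top'] [ 0.5133 -0.2596  1.3722] 0.0026
rack ['scene'] [ 0.5134 -0.2598  1.387 ] 0.0019
rack ['top', 'scene'] [ 0.5134 -0.2598  1.382 ] 0.0049
rack ['top'] [ 0.5134 -0.2596  1.3719] 0.0026
rack ['scene'] [ 0.5134 -0.26    1.388 ] 0.0019
can [ 0.58853084 -0.0510406   0.085     ]
bar [ 0.38613774 -0.00338301  0.        ]
drv [ 0.7090919  -0.03898697  0.        ]
```

```bash
cat > f2.py <<'E'
from fit import *
import pickle
o=pickle.load(open("tr.pkl","rb"))
def grey(c,x0,y0,x1,y1):
    f=o[c,'img']; h=cv2.cvtColor(f,cv2.COLOR_RGB2HSV); m=np.zeros(f.shape[:2],bool)
    s=cv2.GaussianBlur(h[:,:,1].astype(float),(0,0),.7)
    sub=s[y0:y1,x0:x1]; print(c,np.percentile(sub,[5,20,50,80,95]))
    th=(np.percentile(sub,8)+np.percentile(sub,92))/2
    k=(sub<th).astype(np.uint8); n,l,st,_=cv2.connectedComponentsWithStats(k); i=1+np.argmax(st[1:,4]); m[y0:y1,x0:x1]=l==i; print(st[i]); return m
mt=grey("top",315,198,365,248); msc=grey("scene",322,175,380,220)
T=[box(-42,42,-26,26,27.9,28)]; G=[box(-42,42,-26,26,20,28)]
g=ground((340,223.5),"top",.028); print(g)
for a in(-.2,-.45):
    r=fit(T,[g[0],g[1],a],{'top':mt}); print(np.round(r[0],4),r[1])
    r2=fit(G,[g[0],g[1],a],{'scene':msc}); print(np.round(r2[0],4),r2[1])
p=r[0]
vis=[]
for c,(x0,y0,x1,y1) in(("top",(308,190,372,254)),("scene",(315,165,385,225))):
    im=cv2.resize(o[c,'img'][y0:y1,x0:x1,::-1],None,fx=6,fy=6,interpolation=cv2.INTER_CUBIC)
    for bx,col in((box(-46,46,-30,30,0,20),(0,0,255)),(box(-42,42,-26,26,20,28),(255,255,0))):
        u=(proj(place(bx,*p),c)-[x0,y0]+.5)*6
        for i in range(8):
            for j in range(i):
                if (bx[i]!=bx[j]).sum()==1: cv2.line(im,tuple(int(v) for v in u[i]),tuple(int(v) for v in u[j]),col,1)
    vis.append(cv2.resize(im,(390,390)))
cv2.imwrite("pics/case_fit.png",np.hstack(vis))
E
python3 f2.py
```

```text
top [ 11.67221917  17.75431944  91.48638434 100.97633444 110.84543417]
[ 11   7  29  37 656]
scene [ 41.41569858  61.35798067 106.34985985 117.72171443 168.38904039]
[  6   0  52  30 887]
[ 0.48557009 -0.02491553  0.028     ]
[ 0.4878 -0.0241 -0.3652] 0.011614969398581036
[ 0.487  -0.0296 -0.3635] 0.14059584697594152
[ 0.4875 -0.024  -0.3537] 0.011897963982840154
[ 0.487  -0.0296 -0.3646] 0.14059584697594152
```

View pics/case_fit.png

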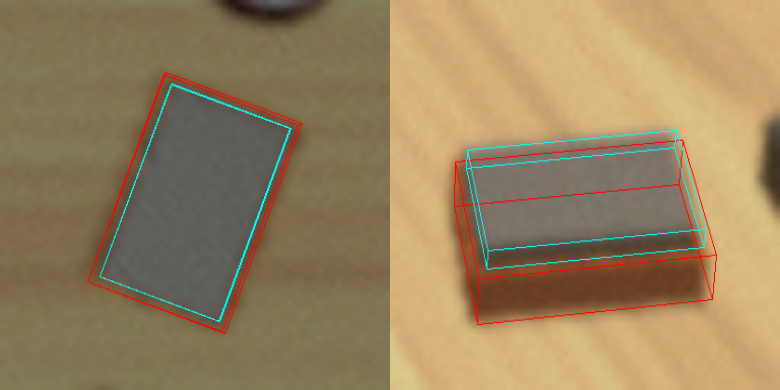

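>>> apply_moves --targets '[[[1,0.345,0.708,-0.107,1],[1,0.345,0.708,-0.107,1],[1,0.345,0.708,-0.107,1],[1,0.345,0.708,-0.107,1],[1,0.345,0.708,-0.107,1],[1,0.345,0.708,-0.107,1],[1,0.345,0.708,-0.107,1],[1,0.345,0.708,-0.107,1],[1,0.345,0.708,-0.107,1],[1,0.345,0.708,-0.107,1]]]'

```text
time_s: 3.43
tool_pos: [0.4104, -0.1815, 0.1753]
orientation: [[0.129, 0.992, 0.001], [0.992, -0.129, -0.001], [-0.0, 0.001, -1.0]]
contact_force: [1.5, -0.2, 0.5]
finger_gap: 0.0856
```

>>> apply_moves --targets '[[[1,0.103,0.21,-0.03,1],[1,0.103,0.21,-0.03,1],[1,0.103,0.21,-0.03,1],[1,0.103,0.21,-0.03,1],[1,0.103,0.21,-0.03,1],[1,0.103,0.21,-0.03,1],[1,0.103,0.21,-0.03,1],[1,0.103,0.21,-0.03,1],[1,0.103,0.21,-0.03,1]]]'

```text
time_s: 4.18
tool_pos: [0.4873, -0.0256, 0.1527]
orientation: [[-0.797, 0.604, -0.0], [0.604, 0.797, -0.0], [0.0, -0.0, -1.0]]
contact_force: [-0.2, 0.5, -0.0]
finger_gap: 0.0855
```

```bash
cat > st.py <<'E'
from station import bot
import numpy as np
def st():
    s=bot.sense(); R=s['orientation']; p=s['tool_pos']
    print("t %.2f pos %s yawx %.4f gap %.4f F %s M %s j6 %.2f"%(s['time_s'],np.round(p,4),np.arctan2(R[1,0],R[0,0]),s['finger_gap'],np.round(s['contact_force'],1),np.round(s['moment'],2),s['joint_pos'][5])); return s
if __name__=="__main__": st()
E
python3 st.py; python3 -c "
from station import bot; print([a for a in dir(bot) if a[0]!='_'], bot.grip_depth)"
```

```text
t 4.18 pos [ 0.4873 -0.0256  0.1527] yawx 2.4933 gap 0.0855 F [-0.2  0.5 -0. ] M [-0.01 -0.01 -0.  ] j6 -1.04
['Unreachable', 'grip_depth', 'hand_in', 'sense'] 0.0187
```

>>> apply_moves --targets '[[[1,0,0.002,0,0.275],[1,0,0.002,0,0.275],[1,0,0.002,0,0.275],[1,0,0.002,-0.05,0.275],[1,0,0.002,-0.1,0.275],[1,0,0.002,-0.12,0.275],[1,0,0.002,-0.12,0.275]]]'

```text
time_s: 4.77
tool_pos: [0.4842, -0.024, 0.0576]
orientation: [[-0.933, 0.359, -0.009], [0.359, 0.933, 0.001], [0.008, -0.002, -1.0]]
contact_force: [0.2, -0.3, -0.8]
finger_gap: 0.0855
```

Run:
```python
from st import *; st()
from station import *
import cv2,numpy as np
v=[]
for c,(x0,y0,x1,y1) in(("top",(290,170,390,270)),("scene",(300,130,400,230))):
    v.append(cv2.resize(grab_frame(c)[y0:y1,x0:x1,::-1],(400,400),interpolation=cv2.INTER_CUBIC))
cv2.imwrite("pics/pick1.png",np.hstack(v))
```

```text
t 4.77 pos [ 0.4842 -0.024   0.0576] yawx 2.7741 gap 0.0855 F [ 0.2 -0.3 -0.8] M [-0.   -0.    0.03] j6 -1.32
```

View pics/pick1.png

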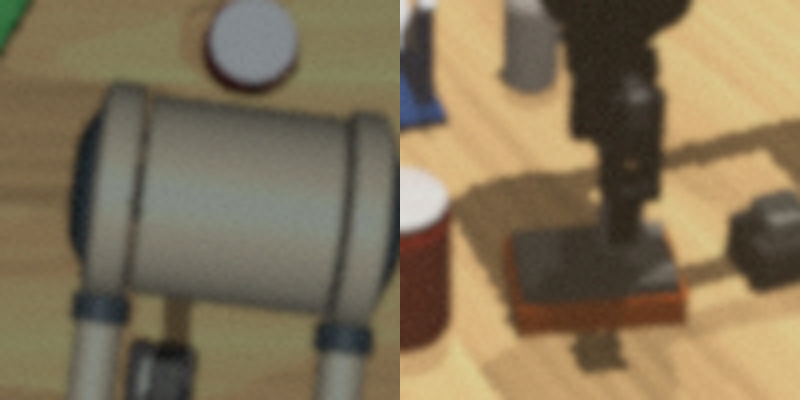

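>>> apply_moves --targets '[[[1,0,0,-0.03,0],[1,0,0,-0.055,0],[1,0,0,-0.07,0],[1,0,0,-0.078,0],[1,0,0,-0.078,0]]]'

```text
time_s: 5.28
tool_pos: [0.4872, -0.0244, 0.0042]
orientation: [[-0.933, 0.359, -0.0], [0.359, 0.933, 0.0], [0.0, -0.0, -1.0]]
contact_force: [0.3, 1.0, 0.5]
finger_gap: 0.0855
```

```bash
python3 st.py
```

```text
t 5.28 pos [ 0.4872 -0.0244  0.0042] yawx 2.7742 gap 0.0855 F [0.3 1.  0.5] M [-0.04 -0.    0.01] j6 -1.32
```

>>> apply_moves --targets '[[[-1,0,0,0,0],[-1,0,0,0,0],[-1,0,0,0,0],[-1,0,0,0,0],[-1,0,0,0,0],[-1,0,0,0,0]]]'

```text
time_s: 5.78
tool_pos: [0.4886, -0.0247, 0.0064]
orientation: [[-0.933, 0.359, 0.004], [0.359, 0.933, -0.001], [-0.004, 0.001, -1.0]]
contact_force: [-1.2, 0.2, 5.2]
finger_gap: 0.0581
```

```bash
python3 st.py
```

```text
t 5.78 pos [ 0.4886 -0.0247  0.0064] yawx 2.7742 gap 0.0581 F [-1.2  0.2  5.2] M [-0.09  0.2  -0.03] j6 -1.32
```

>>> apply_moves --targets '[[[-1,0,0,0.01,0],[-1,0,0,0.03,0],[-1,0,0,0.06,0],[-1,0,0,0.1,0],[-1,0,0,0.14,0],[-1,0,0.02,0.17,-0.05],[-1,0,0.05,0.193,-0.12],[-1,0,0.09,0.193,-0.2],[-1,0,0.13,0.193,-0.3],[-1,0,0.17,0.193,-0.4]]]'

```text
time_s: 6.62
tool_pos: [0.487, 0.1043, 0.1498]
orientation: [[-0.702, 0.712, 0.001], [0.712, 0.702, 0.0], [-0.0, 0.001, -1.0]]
contact_force: [1.0, -0.1, -2.1]
finger_gap: 0.0579
```

Run:
```python
from st import *; st()
from station import *
import cv2,numpy as np
v=[]
for c,(x0,y0,x1,y1) in(("top",(200,140,340,280)),("scene",(300,90,460,250))):
    v.append(cv2.resize(grab_frame(c)[y0:y1,x0:x1,::-1],(400,400),interpolation=cv2.INTER_CUBIC))
cv2.imwrite("pics/carry1.png",np.hstack(v))
```

```text
t 6.62 pos [0.487  0.1043 0.1498] yawx 2.3495 gap 0.0579 F [ 1.  -0.1 -2.1] M [-0.02 -0.02 -0.03] j6 -0.64
```

View pics/carry1.png

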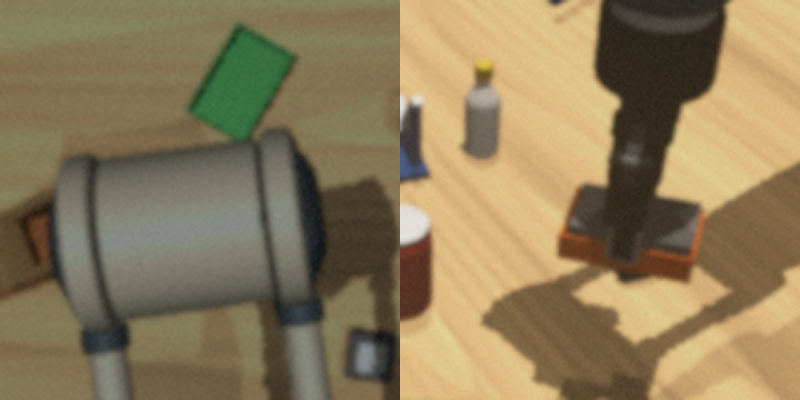

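>>> apply_moves --targets '[[[-1,0.001,0.04,0,-0.06],[-1,0.001,0.08,0,-0.15],[-1,0.001,0.12,0,-0.25],[-1,0.001,0.16,0,-0.33],[-1,0.001,0.195,0,-0.39],[-1,0.001,0.225,0,-0.39],[-1,0.001,0.243,0,-0.39],[-1,0.001,0.243,-0.02,-0.39],[-1,0.001,0.243,-0.033,-0.39],[-1,0.001,0.243,-0.033,-0.39]]]'

```text
time_s: 7.55
tool_pos: [0.4868, 0.284, 0.1209]
orientation: [[-0.368, 0.93, -0.005], [0.93, 0.368, -0.003], [-0.001, -0.006, -1.0]]
contact_force: [-1.0, -0.8, -3.6]
finger_gap: 0.058
```

```bash
cat > look.py <<'E'
from st import *
from station import *
import cv2,numpy as np,sys
def look(name,*crops):
    st(); v=[]
    for c,(x0,y0,x1,y1) in crops:
        im=grab_frame(c)[y0:y1,x0:x1,::-1]; f=min(400/im.shape[1],500/im.shape[0])
        im=cv2.resize(im,None,fx=f,fy=f,interpolation=cv2.INTER_CUBIC); o=np.zeros((500,400,3),np.uint8); o[:im.shape[0],:im.shape[1]]=im; v.append(o)
    cv2.imwrite(f"pics/{name}.png",np.hstack(v))
E
python3 -c "
from look import *
look('r1',('top',(170,170,290,290)),('scene',(380,130,520,350)))"
```

```text
t 7.55 pos [0.4868 0.284  0.1209] yawx 1.9473 gap 0.0580 F [-1.  -0.8 -3.6] M [-0.03 -0.01 -0.01] j6 0.09
```

View pics/r1.png

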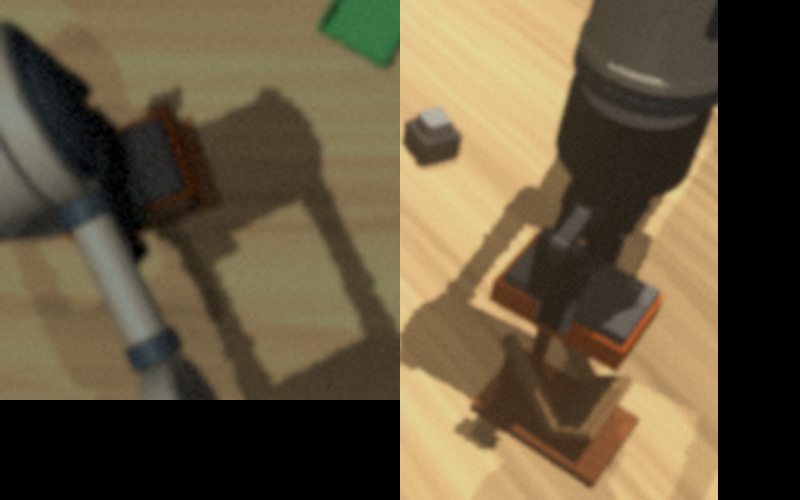

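>>> apply_moves --targets '[[[-1,0,0,-0.015,0],[-1,0,0,-0.028,0],[-1,0,0,-0.036,0],[-1,0,0,-0.044,0],[-1,0,0,-0.05,0],[-1,0,0,-0.05,0]]]'

```text
time_s: 8.15
tool_pos: [0.4884, 0.2861, 0.0903]
orientation: [[-0.368, 0.93, 0.003], [0.93, 0.368, 0.002], [0.001, 0.004, -1.0]]
contact_force: [-5.3, -0.2, 13.4]
finger_gap: 0.0581
```

```bash
python3 -c "
from look import *
look('r2',('top',(170,170,290,290)),('scene',(380,130,520,350)))"
```

```text
t 8.15 pos [0.4884 0.2861 0.0903] yawx 1.9472 gap 0.0581 F [-5.3 -0.2 13.4] M [-0.49  0.81 -0.14] j6 0.09
```

View pics/r2.png

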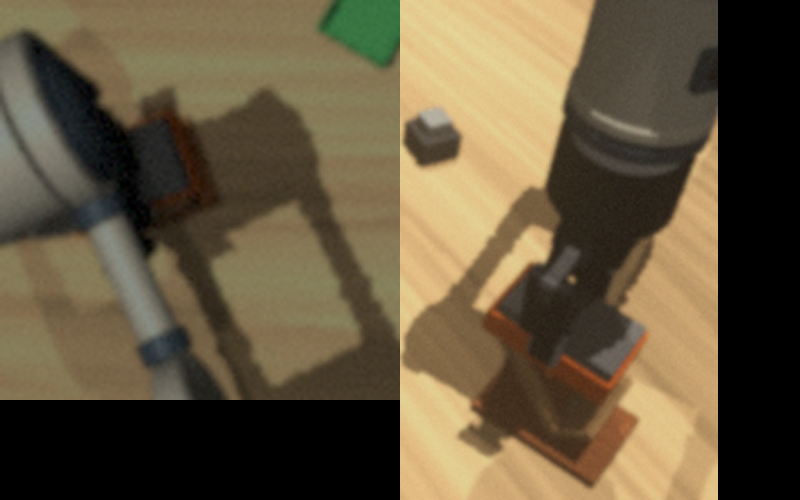

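>>> apply_moves --targets '[[[-1,0,0,-0.004,0],[-1,0,0,-0.008,0],[-1,0,0,-0.012,0]]]'

```text
time_s: 8.5
tool_pos: [0.4891, 0.2882, 0.0845]
orientation: [[-0.369, 0.93, 0.006], [0.93, 0.369, 0.007], [0.004, 0.009, -1.0]]
contact_force: [-10.7, 5.8, 27.5]
finger_gap: 0.0585
```

```bash
python3 st.py
```

```text
t 8.50 pos [0.4891 0.2882 0.0845] yawx 1.9483 gap 0.0585 F [-10.7   5.8  27.5] M [ 0.25  1.49 -0.11] j6 0.09
```

```bash
python3 -c "
from look import *
look('r3',('top',(170,170,290,290)),('scene',(380,150,520,350)))"
```

```text
t 8.50 pos [0.4891 0.2882 0.0845] yawx 1.9483 gap 0.0585 F [-10.7   5.8  27.5] M [ 0.25  1.49 -0.11] j6 0.09
```

View pics/r3.png

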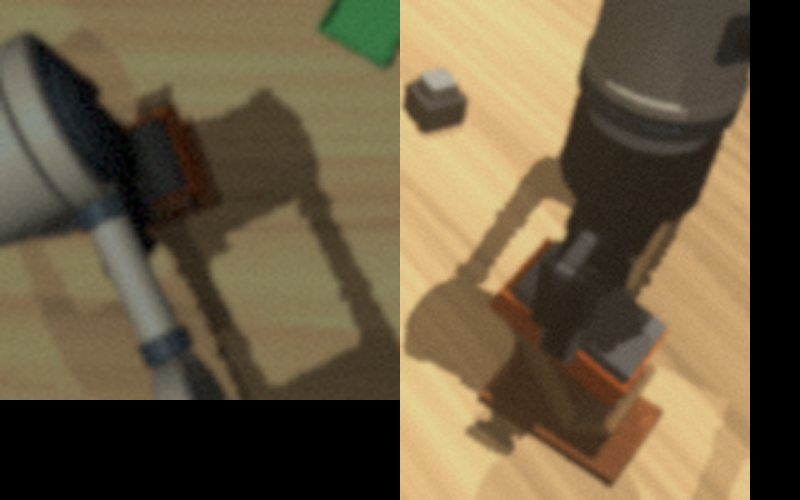

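>>> apply_moves --targets '[[[-1,0,0,-0.004,0],[-1,0,0,-0.008,0],[-1,0,0,-0.01,0]]]'

```text
time_s: 8.85
tool_pos: [0.4893, 0.2898, 0.0779]
orientation: [[-0.37, 0.929, 0.008], [0.929, 0.369, 0.01], [0.007, 0.011, -1.0]]
contact_force: [-12.8, 7.8, 33.4]
finger_gap: 0.0583
```

```bash
python3 -c "
from look import *
look('r4',('top',(170,170,290,290)),('scene',(400,180,500,340)))"
```

```text
t 8.85 pos [0.4893 0.2898 0.0779] yawx 1.9493 gap 0.0583 F [-12.8   7.8  33.4] M [ 0.37  1.63 -0.12] j6 0.09
```

View pics/r4.png

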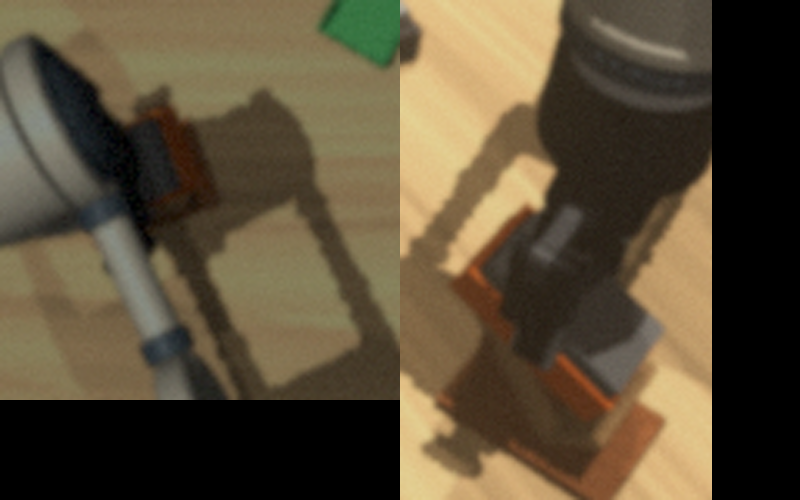

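>>> apply_moves --targets '[[[-1,0,0,-0.004,0],[-1,0,0,-0.008,0],[-1,0,0,-0.01,0]]]'

```text
time_s: 9.2
tool_pos: [0.4894, 0.2907, 0.0714]
orientation: [[-0.37, 0.929, 0.009], [0.929, 0.37, 0.012], [0.008, 0.012, -1.0]]
contact_force: [-13.9, 10.2, 36.1]
finger_gap: 0.0579
```

```bash
python3 -c "
from look import *
look('r5',('top',(170,170,290,290)),('scene',(400,180,500,340)))"
```

```text
t 9.20 pos [0.4894 0.2907 0.0714] yawx 1.9498 gap 0.0579 F [-13.9  10.2  36.1] M [ 0.6   1.94 -0.06] j6 0.09
```

View pics/r5.png

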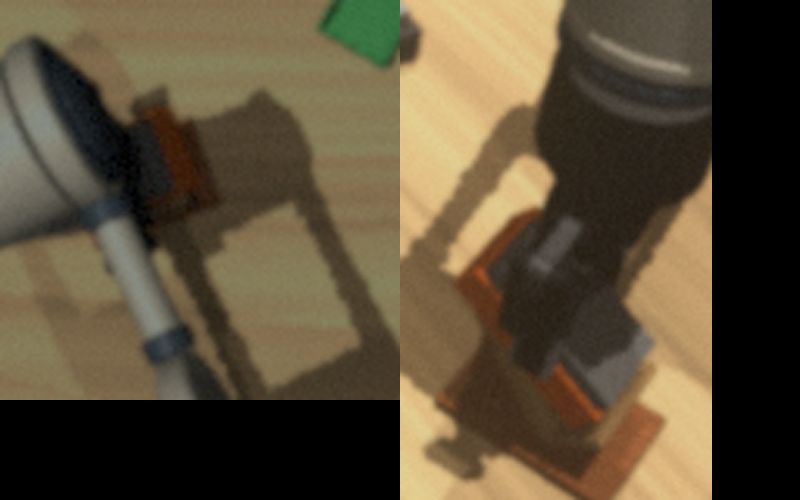

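>>> apply_moves --targets '[[[-1,0,0,-0.004,0],[-1,0,0,-0.007,0],[-1,0,0,-0.007,0]]]'

```text
time_s: 9.55
tool_pos: [0.4901, 0.291, 0.0663]
orientation: [[-0.37, 0.929, 0.01], [0.929, 0.37, 0.012], [0.008, 0.014, -1.0]]
contact_force: [-9.0, 12.7, 26.4]
finger_gap: 0.0578
```

```bash
python3 -c "
from look import *
look('r6',('top',(170,170,290,290)),('scene',(400,180,500,340)))"
```

```text
t 9.55 pos [0.4901 0.291  0.0663] yawx 1.9499 gap 0.0578 F [-9.  12.7 26.4] M [1.01 1.1  0.04] j6 0.09
```

View pics/r6.png

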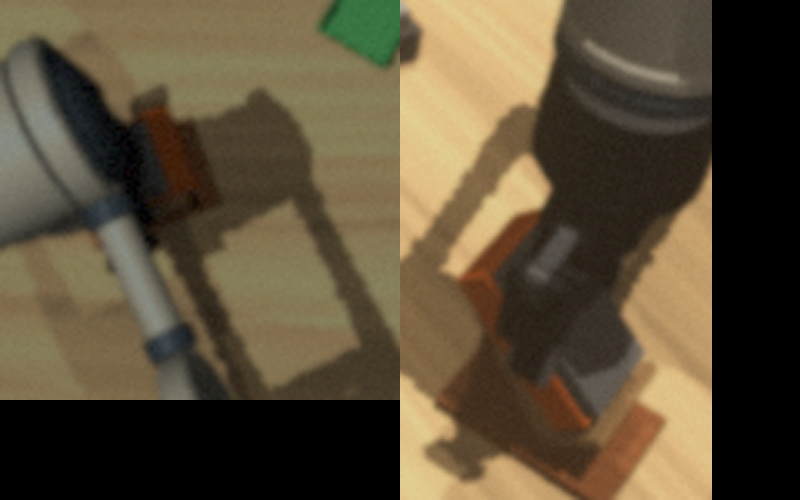

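>>> apply_moves --targets '[[[-1,0.001,0.003,0.008,0],[0.45,0.003,0.006,0.01,0],[0.45,0.003,0.006,0.012,0],[1,0.003,0.006,0.012,0],[1,0.003,0.006,0.012,0],[1,0.003,0.006,0.012,0]]]'

```text
time_s: 10.15
tool_pos: [0.4899, 0.2892, 0.0653]
orientation: [[-0.367, 0.93, -0.002], [0.93, 0.367, -0.001], [-0.0, -0.002, -1.0]]
contact_force: [-0.7, -0.1, -0.2]
finger_gap: 0.0853
```

```bash
python3 -c "
from look import *
look('r7',('top',(170,170,290,290)),('scene',(400,180,500,340)))"
```

```text
t 10.15 pos [0.4899 0.2892 0.0653] yawx 1.9463 gap 0.0853 F [-0.7 -0.1 -0.2] M [-0.01 -0.03  0.07] j6 0.10
```

View pics/r7.png

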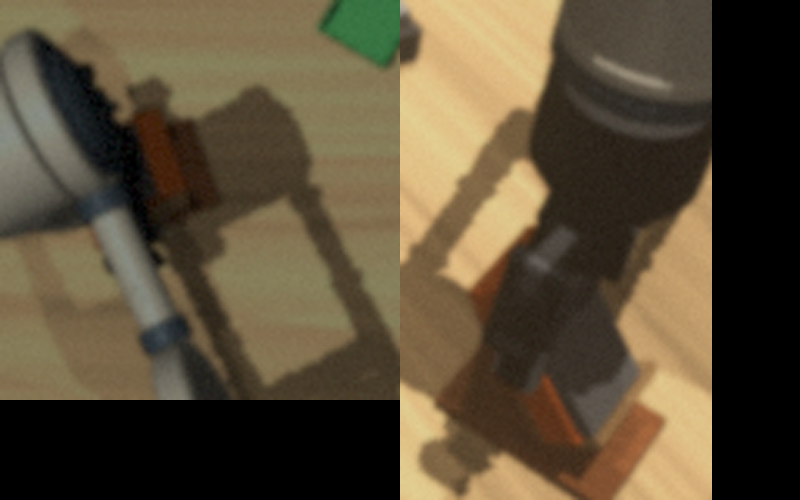

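>>> apply_moves --targets '[[[1,0,0,0.02,0],[1,0,0,0.06,0],[1,0,0,0.11,0],[1,0,0,0.16,0],[1,0,0,0.2,-0.1],[1,0,0,0.2,-0.22],[1,0,0,0.2,-0.34],[1,0,0,0.2,-0.46],[1,0,0,0.2,-0.58],[1,0,0,0.2,-0.7]]]'

```text
time_s: 11.08
tool_pos: [0.4902, 0.2897, 0.2161]
orientation: [[0.352, 0.936, -0.0], [0.936, -0.352, -0.0], [-0.0, -0.0, -1.0]]
contact_force: [0.3, -0.2, 0.1]
finger_gap: 0.0855
```

```bash
python3 -c "
from look import *
look('r8',('top',(170,170,290,290)),('scene',(400,180,500,340)))"
```

```text
t 11.08 pos [0.4902 0.2897 0.2161] yawx 1.2107 gap 0.0855 F [ 0.3 -0.2  0.1] M [-0.03 -0.05  0.  ] j6 0.83
```

View pics/r8.png

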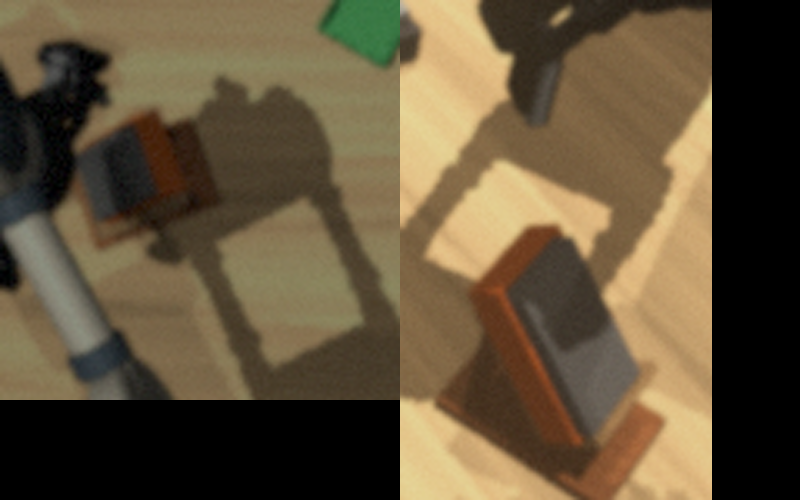

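```bash
cat > ov.py <<'E'
from fit import *
from station import grab_frame
def overlay(name,pose,lidside,crops):
    v=[]
    n0,n1=(0,20) if lidside=="rail" else (8,28)
    b0,b1=(20,28) if lidside=="rail" else (0,8)
    bs=[(slab(0,92,n0,n1,-30,30),(0,0,255)),(slab(4,88,b0,b1,-26,26),(255,255,0))]
    for c,(x0,y0,x1,y1) in crops:
        im=grab_frame(c)[y0:y1,x0:x1,::-1]; f=min(400/im.shape[1],500/im.shape[0])
        im=cv2.resize(im,None,fx=f,fy=f,interpolation=cv2.INTER_CUBIC)
        for P,col in bs:
            u=(proj(place(P,*pose),c)-[x0,y0]+.5)*f
            for i in range(8):
                for b in(1,2,4):
                    if i&b: cv2.line(im,tuple(int(q) for q in u[i]),tuple(int(q) for q in u[i^b]),col,1)
        o=np.zeros((500,400,3),np.uint8); o[:im.shape[0],:im.shape[1]]=im; v.append(o)
    cv2.imwrite(f"pics/{name}.png",np.hstack(v))
E
python3 -c "
from ov import *
overlay('r9',(.4842,.2955,-1.20),'rail',[('top',(170,170,290,290)),('scene',(400,200,500,325))])"
```

```text
(no output)
```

View pics/r9.png

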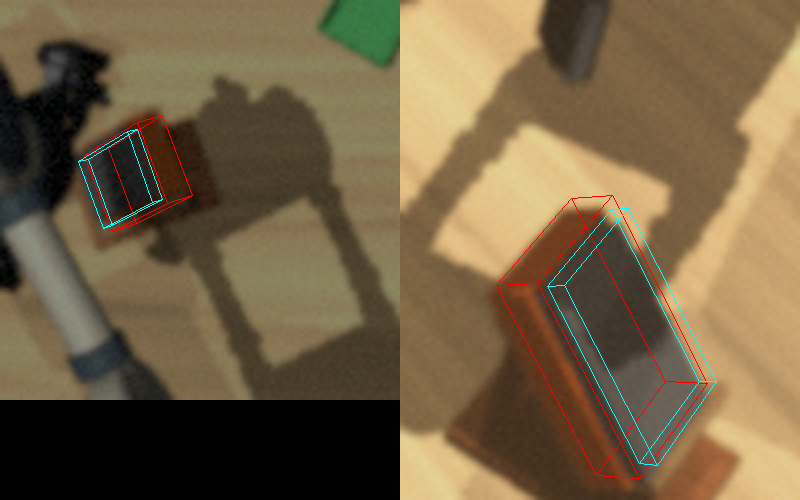

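>>> apply_moves --targets '[[[1,0.002,-0.018,0,-0.12],[1,0.002,-0.018,0,-0.24],[1,0.002,-0.018,0,-0.36],[1,0.002,-0.018,0,-0.48],[1,0.002,-0.018,0,-0.6],[1,0.002,-0.018,0,-0.72],[1,0.002,-0.018,0,-0.802],[1,0.002,-0.018,-0.05,-0.802],[1,0.002,-0.018,-0.1,-0.802],[1,0.002,-0.018,-0.1,-0.802]]]'

```text
time_s: 12.12
tool_pos: [0.4878, 0.2744, 0.1318]
orientation: [[0.928, 0.371, -0.013], [0.371, -0.929, -0.007], [-0.015, 0.001, -1.0]]
contact_force: [-0.7, -0.6, -3.6]
finger_gap: 0.0853
```

```bash
python3 -c "
from look import *
look('p1',('top',(170,170,290,290)),('scene',(380,150,520,325)))"
```

```text
t 12.12 pos [0.4878 0.2744 0.1318] yawx 0.3804 gap 0.0853 F [-0.7 -0.6 -3.6] M [0.03 0.01 0.02] j6 1.64
```

View pics/p1.png

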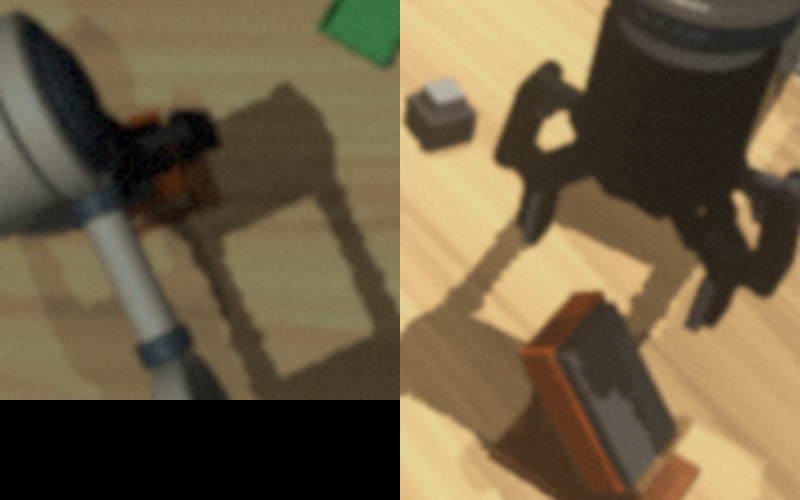

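>>> apply_moves --targets '[[[1,0,0,-0.025,-0.01],[1,0,0,-0.05,-0.01],[1,0,0,-0.075,-0.01],[1,0,0,-0.09,-0.01],[1,0,0,-0.096,-0.01],[1,0,0,-0.096,-0.01]]]'

```text
time_s: 12.72
tool_pos: [0.4922, 0.2766, 0.0703]
orientation: [[0.933, 0.359, 0.001], [0.359, -0.933, 0.0], [0.001, -0.0, -1.0]]
contact_force: [0.3, 0.6, -0.3]
finger_gap: 0.0855
```

```bash
python3 -c "
from look import *
look('p2',('top',(170,170,290,290)),('scene',(380,170,500,320)))"
```

```text
t 12.72 pos [0.4922 0.2766 0.0703] yawx 0.3674 gap 0.0855 F [ 0.3  0.6 -0.3] M [-0.01 -0.01 -0.03] j6 1.66
```

View pics/p2.png

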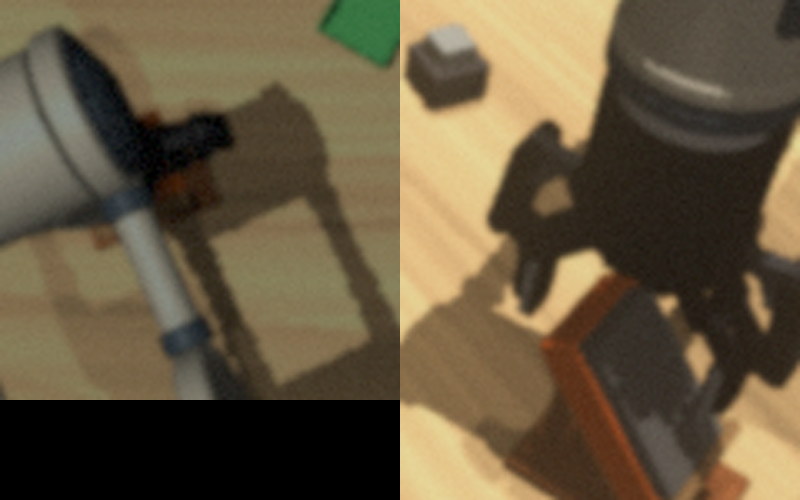

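>>> apply_moves --targets '[[[0.365,0,0,0.005,0],[0.365,0,0,0.009,0],[0.365,0,0,0.009,0],[0.365,0,0,0.009,0],[0.365,0,0,0.009,0]]]'

```text
time_s: 13.23
tool_pos: [0.4919, 0.2764, 0.0766]
orientation: [[0.933, 0.359, 0.001], [0.359, -0.933, 0.0], [0.001, -0.0, -1.0]]
contact_force: [0.5, 0.2, -0.1]
finger_gap: 0.0582
```

```bash
python3 -c "
from look import *
look('p3',('top',(170,170,290,290)),('scene',(380,170,500,320)))"
```

```text
t 13.23 pos [0.4919 0.2764 0.0766] yawx 0.3668 gap 0.0582 F [ 0.5  0.2 -0.1] M [ 0.01 -0.01  0.03] j6 1.66
```

View pics/p3.png

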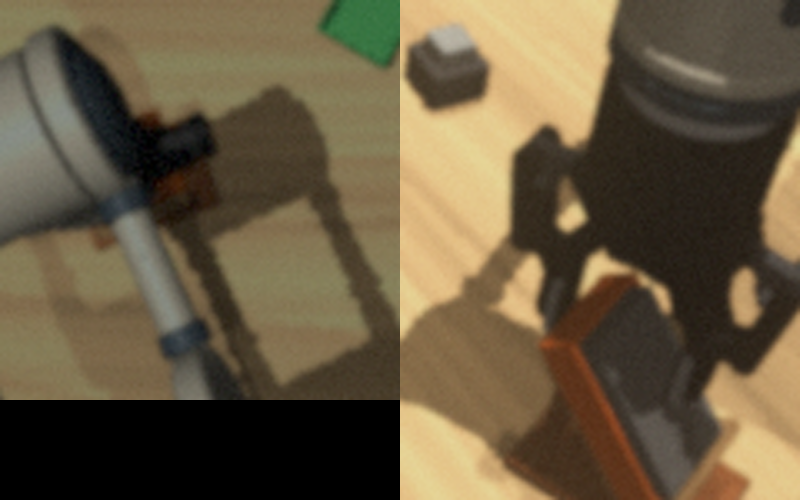

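>>> apply_moves --targets '[[[0.32,-0.0015,0.0037,0.002,0],[0.27,-0.003,0.0074,0.0045,0],[0.22,-0.0045,0.011,0.007,0],[0.18,-0.006,0.015,0.009,0],[0.13,-0.007,0.0185,0.0115,0],[0.1,-0.0085,0.022,0.014,0]]]'

```text
time_s: 13.83
tool_pos: [0.4853, 0.2932, 0.0869]
orientation: [[0.933, 0.359, 0.0], [0.359, -0.933, 0.0], [0.0, -0.0, -1.0]]
contact_force: [0.6, -1.2, 0.3]
finger_gap: 0.0471
```

```bash
python3 -c "
from look import *
look('p4',('top',(170,170,290,290)),('scene',(380,170,500,320)))"
```

```text
t 13.83 pos [0.4853 0.2932 0.0869] yawx 0.3668 gap 0.0471 F [ 0.6 -1.2  0.3] M [-0.1  -0.07  0.04] j6 1.69
```

View pics/p4.png

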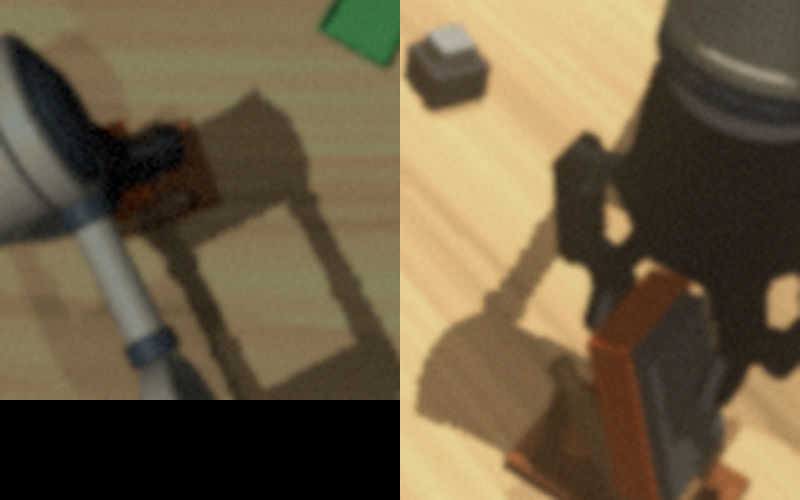

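>>> apply_moves --targets '[[[0.05,-0.0017,0.0043,0.0025,0],[-0.01,-0.0034,0.0087,0.005,0],[-0.07,-0.005,0.013,0.0075,0],[-0.12,-0.0067,0.0174,0.01,0],[-0.17,-0.0084,0.0217,0.0125,0],[-0.21,-0.01,0.026,0.0147,0],[-0.21,-0.01,0.026,0.0147,0]]]'

```text
time_s: 14.52
tool_pos: [0.4776, 0.3132, 0.0981]
orientation: [[0.933, 0.359, 0.0], [0.359, -0.933, 0.001], [0.0, -0.001, -1.0]]
contact_force: [0.6, -1.0, 0.4]
finger_gap: 0.0338
```

```bash
python3 -c "
from look import *
look('p5',('top',(170,170,290,290)),('scene',(380,170,500,320)))"
```

```text
t 14.52 pos [0.4776 0.3132 0.0981] yawx 0.3677 gap 0.0338 F [ 0.6 -1.   0.4] M [-0.02  0.01 -0.01] j6 1.72
```

View pics/p5.png

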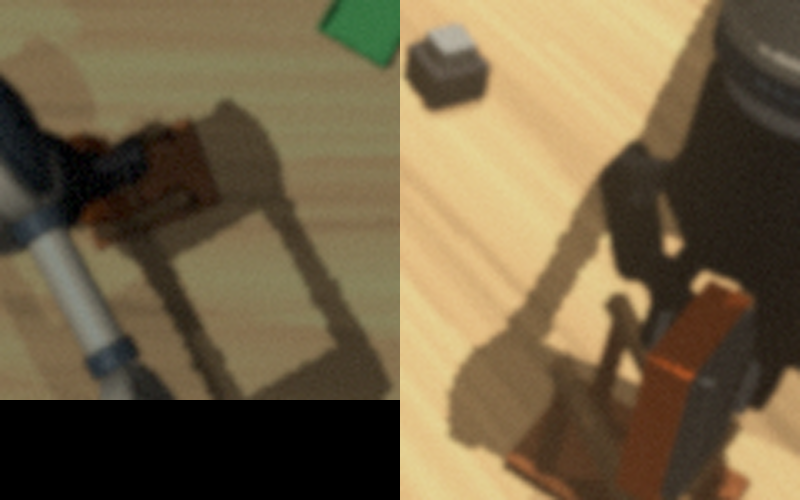

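Nearly upright, base still seated in the lid, with the pads on both faces. Now squeeze.

>>> apply_moves --targets '[[[-1,0,0,0,0],[-1,0,0,0,0],[-1,0,0,0,0],[-1,0,0,0,0]]]'

```text
time_s: 14.95
tool_pos: [0.4779, 0.3121, 0.0975]
orientation: [[0.934, 0.358, -0.0], [0.358, -0.934, -0.0], [-0.0, 0.0, -1.0]]
contact_force: [0.4, 0.1, -0.0]
finger_gap: 0.0273
```

```bash
python3 -c "
from look import *
look('p6',('top',(170,170,290,290)),('scene',(390,170,510,320)))"
```

```text
t 14.95 pos [0.4779 0.3121 0.0975] yawx 0.3665 gap 0.0273 F [ 0.4  0.1 -0. ] M [ 0.01 -0.06 -0.  ] j6 1.72
```

View pics/p6.png

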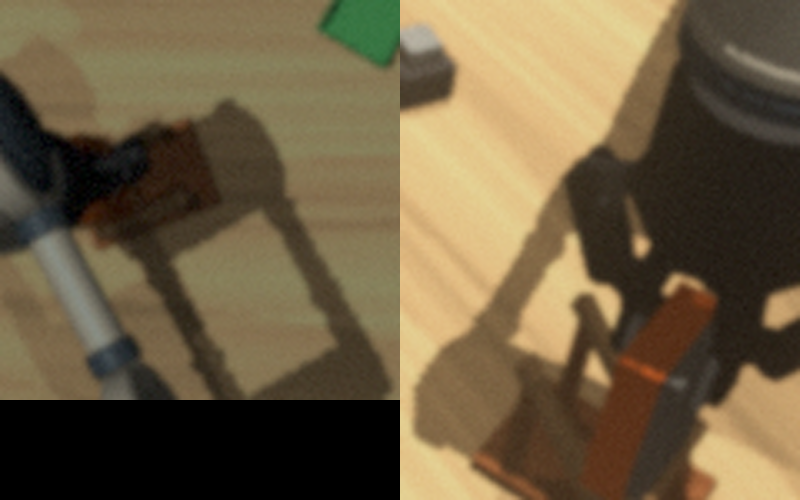

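>>> apply_moves --targets '[[[-1,0,0,0.008,0],[-1,0,0,0.025,0],[-1,0,0,0.055,0],[-1,0,0,0.09,0],[-1,0,0,0.125,0],[-1,0,-0.01,0.15,-0.02],[-1,0,-0.03,0.165,-0.05],[-1,0.002,-0.06,0.17,-0.09],[-1,0.004,-0.095,0.17,-0.13],[-1,0.006,-0.13,0.17,-0.17]]]'

```text
time_s: 15.88
tool_pos: [0.4821, 0.2133, 0.2259]
orientation: [[0.983, 0.185, 0.0], [0.185, -0.983, -0.0], [0.0, 0.0, -1.0]]
contact_force: [-0.1, -0.3, -3.3]
finger_gap: 0.0275
```

```bash
python3 -c "
from look import *
look('c1',('top',(180,130,360,310)),('scene',(300,40,500,290)))"
```

```text
t 15.88 pos [0.4821 0.2133 0.2259] yawx 0.1864 gap 0.0275 F [-0.1 -0.3 -3.3] M [-0.04  0.02  0.01] j6 1.74
```

View pics/c1.png

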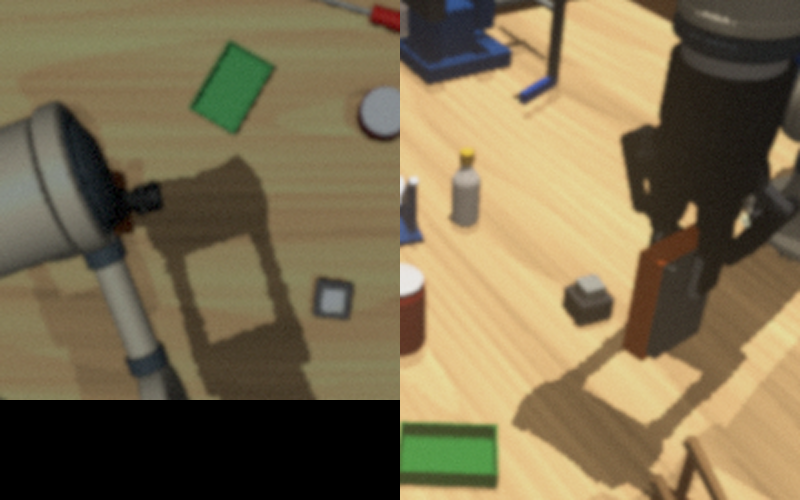

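>>> apply_moves --targets '[[[-1,0.003,-0.04,0,-0.05],[-1,0.006,-0.085,0,-0.1],[-1,0.01,-0.13,0,-0.15],[-1,0.013,-0.175,0,-0.2],[-1,0.017,-0.22,0,-0.25],[-1,0.02,-0.265,0,-0.3],[-1,0.024,-0.31,0,-0.35],[-1,0.028,-0.35,0,-0.359],[-1,0.03,-0.38,0,-0.359],[-1,0.03,-0.4,0,-0.359]]]'

```text
time_s: 16.82
tool_pos: [0.5044, -0.0876, 0.225]
orientation: [[0.982, -0.189, -0.001], [-0.189, -0.982, -0.0], [-0.001, 0.0, -1.0]]
contact_force: [-0.4, 0.3, -2.2]
finger_gap: 0.0277
```

>>> apply_moves --targets '[[[-1,0.003,-0.04,0,0],[-1,0.006,-0.08,0,0],[-1,0.008,-0.12,0,0],[-1,0.008,-0.16,0,0],[-1,0.008,-0.19,0,0],[-1,0.008,-0.21,0,0],[-1,0.008,-0.221,0,0],[-1,0.008,-0.221,0,0],[-1,0.008,-0.221,0,0]]]'

```text
time_s: 17.57
tool_pos: [0.5109, -0.2502, 0.2251]
orientation: [[0.983, -0.186, -0.0], [-0.186, -0.983, 0.001], [-0.0, -0.001, -1.0]]
contact_force: [-0.1, 1.0, -2.2]
finger_gap: 0.0272
```

```bash
python3 -c "
from look import *
look('c2',('top',(370,150,510,290)),('scene',(230,30,360,190)))
from fit import *"
python3 - <<'E'
import sys; sys.path.insert(0,'.')
from fit import *; from station import *
s=bot.sense(); p=s['tool_pos']; R=s['orientation']; f=grab_frame("scene"); cv2.imwrite("pics/c2raw.png",f[:,:,::-1])
x0,y0,x1,y1=250,50,350,175; k=6; im=cv2.resize(f[y0:y1,x0:x1,::-1],None,fx=k,fy=k,interpolation=cv2.INTER_CUBIC)
print(p,np.arctan2(R[1,0],R[0,0]))
for b,col in((58,(0,255,0)),):
    P=np.array([[x,y,z] for x in(-30,30) for y in(-14,14) for z in(b-92,b)])/1000@R.T+p
    u=(proj(P,"scene")-[x0,y0]+.5)*k
    for i in range(8):
        for q in(1,2,4):
            if i&q: cv2.line(im,tuple(int(a) for a in u[i]),tuple(int(a) for a in u[i^q]),col,1)
cv2.imwrite("pics/c2o.png",im[:600])
E
```

```text
t 17.57 pos [ 0.5109 -0.2502  0.2251] yawx -0.1871 gap 0.0272 F [-0.1  1.  -2.2] M [-0.03  0.02  0.01] j6 1.24
[ 0.51107514 -0.24964867  0.2254123 ] -0.18578960787874138
```

View pics/c2.png

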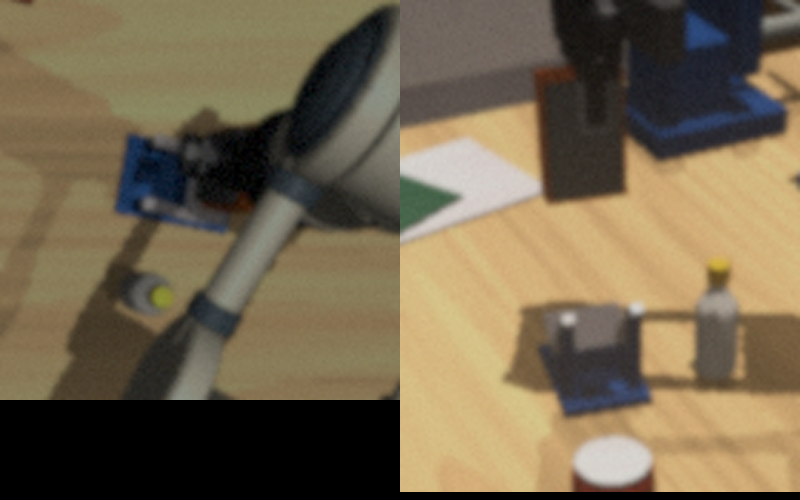

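View pics/c2o.png

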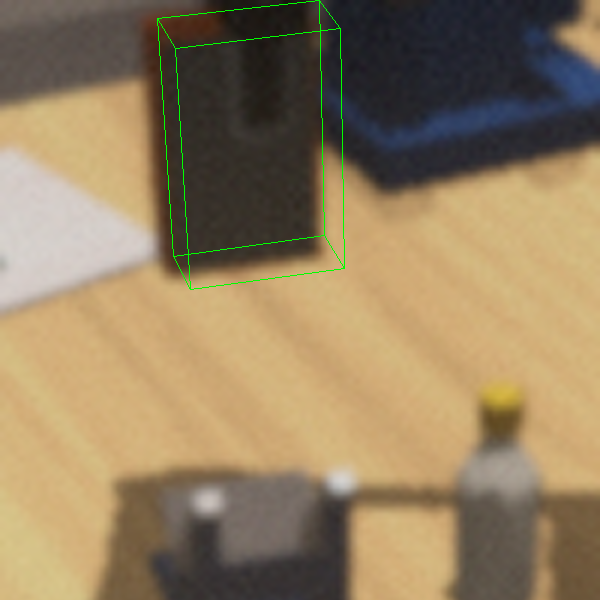

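```bash
cat > c2f.py <<'E'
import sys
from fit import *; from station import bot
s=bot.sense(); p=s['tool_pos']; R=s['orientation']; f=cv2.imread("pics/c2raw.png")
x0,y0,x1,y1=262,50,325,120; k=8
outs=[]
for lat,b in((4,54),(5,56)):
    im=cv2.resize(f[y0:y1,x0:x1],None,fx=k,fy=k,interpolation=cv2.INTER_CUBIC)
    # tool y = -y world side? lid at side: find sign so that lid is toward world -y
    sg=1 if R[1,1]<0 else -1
    for (hx,ya,yb,za,zb,col) in((30,-6,14,b-92,b,(0,0,255)),(26,-14,-6,b-89.5,b-2.5,(255,255,0))):
        P=np.array([[x+lat,sg*y,z] for x in(-hx,hx) for y in(ya,yb) for z in(za,zb)])/1000@R.T+p
        u=(proj(P,"scene")-[x0,y0]+.5)*k
        for i in range(8):
            for q in(1,2,4):
                if i&q: cv2.line(im,tuple(int(a) for a in u[i]),tuple(int(a) for a in u[i^q]),col,1)
    outs.append(cv2.resize(im,(396,440)))
cv2.imwrite("pics/%s.png"%sys.argv[1],np.hstack(outs))
E
python3 c2f.py c2p
```

```text
(no output)
```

View pics/c2p.png

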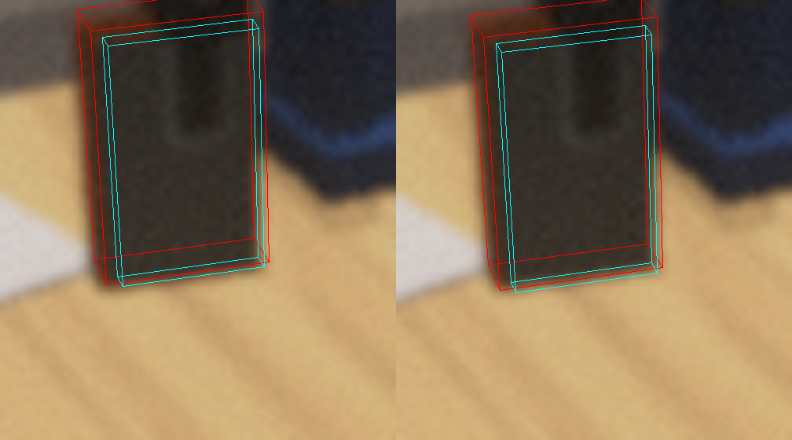

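>>> apply_moves --targets '[[[-1,-0.003,-0.012,0,0],[-1,-0.0068,-0.0245,-0.005,0],[-1,-0.0068,-0.0296,-0.03,0],[-1,-0.0068,-0.0296,-0.065,0],[-1,-0.0068,-0.0296,-0.1,0],[-1,-0.0068,-0.0296,-0.13,0],[-1,-0.0068,-0.0296,-0.15,0],[-1,-0.0068,-0.0296,-0.16,0],[-1,-0.0068,-0.0296,-0.163,0],[-1,-0.0068,-0.0296,-0.163,0]]]'

```text
time_s: 18.55
tool_pos: [0.5056, -0.2734, 0.1029]
orientation: [[0.983, -0.186, -0.0], [-0.186, -0.983, 0.0], [-0.0, -0.0, -1.0]]
contact_force: [0.3, 0.1, -1.1]
finger_gap: 0.0271
```

```bash
python3 -c "
from look import *
look('d1',('top',(370,150,490,270)),('scene',(250,80,350,180)))"
```

```text
t 18.55 pos [ 0.5056 -0.2734  0.1029] yawx -0.1873 gap 0.0271 F [ 0.3  0.1 -1.1] M [ 0.01 -0.   -0.02] j6 1.20
```

View pics/d1.png

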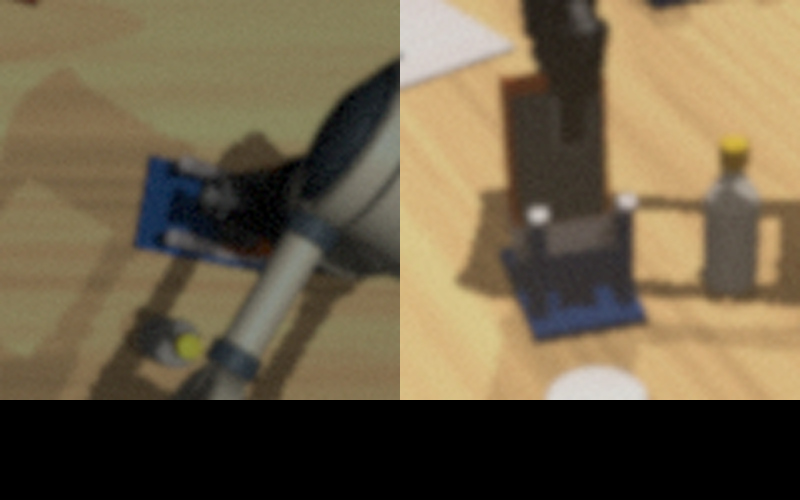

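```bash
cat > d1o.py <<'E'
from fit import *; from station import *
s=bot.sense(); p=s['tool_pos']; print(p)
f=grab_frame("scene")[:,:,::-1]; x0,y0,x1,y1=255,80,345,170; k=6
im=cv2.resize(f[y0:y1,x0:x1],None,fx=k,fy=k,interpolation=cv2.INTER_CUBIC)
pose=(.5134,-.2597,1.382); zb=(p[2]-.054)*1000
xc=((p[0]-.5134)*np.cos(1.382)+(p[1]+.2597)*np.sin(1.382))*1000; print("xc rel foot",xc+12)
B=[(box(xc-14,xc+6,-30,30,zb,zb+92),(0,0,255)),(box(xc+6,xc+14,-26,26,zb+2.5,zb+86.5),(255,255,0))]+[(q,(0,255,0)) for q in RACK[1:4]]
for P,col in B:
    u=(proj(place(P,*pose),"scene")-[x0,y0]+.5)*k
    for i in range(8):
        for b in(1,2,4):
            if i&b: cv2.line(im,tuple(int(q) for q in u[i]),tuple(int(q) for q in u[i^b]),col,1)
cv2.imwrite("pics/d1o.png",im)
E
python3 d1o.py
```

```text
[ 0.50632488 -0.27365671  0.10457561]
xc rel foot -3.0365505448151744
```

View pics/d1o.png

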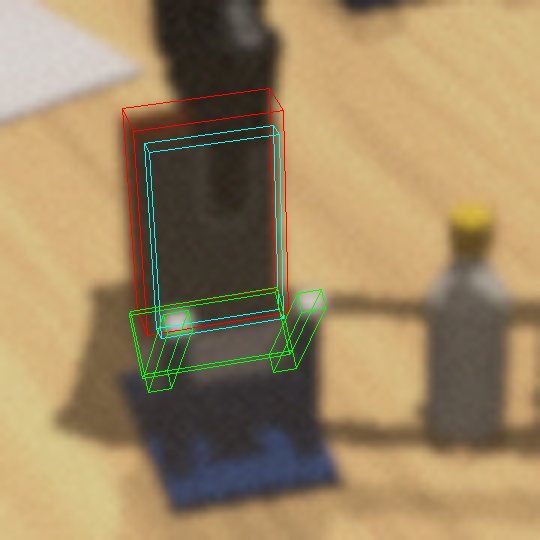

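>>> apply_moves --targets '[[[-1,0,0.002,-0.003,0],[-1,0,0.002,-0.003,0]]]'

```text
time_s: 18.87
tool_pos: [0.5061, -0.2716, 0.1014]
orientation: [[0.983, -0.186, 0.001], [-0.186, -0.983, -0.001], [0.001, 0.0, -1.0]]
contact_force: [0.8, 0.3, -2.1]
finger_gap: 0.0271
```

>>> apply_moves --targets '[[[-1,0,0,-0.003,0],[-1,0,0,-0.003,0]]]'

```text
time_s: 19.03
tool_pos: [0.5057, -0.2715, 0.0982]
orientation: [[0.983, -0.186, -0.0], [-0.186, -0.983, 0.0], [-0.0, -0.0, -1.0]]
contact_force: [0.5, 0.2, -2.9]
finger_gap: 0.0271
```

>>> apply_moves --targets '[[[-1,0,0,-0.003,0],[-1,0,0,-0.003,0]]]'

```text
time_s: 19.2
tool_pos: [0.5059, -0.2718, 0.0972]
orientation: [[0.983, -0.186, 0.001], [-0.186, -0.983, -0.001], [0.001, 0.001, -1.0]]
contact_force: [-1.7, -0.3, 2.0]
finger_gap: 0.0274
```

>>> apply_moves --targets '[[[-1,0,0,-0.003,0],[-1,0,0,-0.003,0]]]'

```text
time_s: 19.37
tool_pos: [0.5061, -0.2718, 0.097]
orientation: [[0.983, -0.186, 0.002], [-0.186, -0.983, -0.001], [0.002, 0.001, -1.0]]
contact_force: [-4.4, 2.7, 11.3]
finger_gap: 0.0271
```

>>> apply_moves --targets '[[[-0.27,0,0,0.004,0],[-0.2,0.0004,0.002,0.003,0],[-0.13,0.0008,0.004,0.0015,0],[-0.08,0.0015,0.008,-0.0005,0]]]'

```text
time_s: 19.7
tool_pos: [0.5069, -0.2657, 0.0932]
orientation: [[0.982, -0.186, -0.0], [-0.186, -0.982, -0.0], [-0.0, 0.0, -1.0]]
contact_force: [0.1, 0.2, 0.3]
finger_gap: 0.0397
```

```bash
python3 -c "
from look import *
look('e1',('top',(370,150,490,270)),('scene',(250,80,350,180)))"
```

```text
t 19.70 pos [ 0.5069 -0.2657  0.0932] yawx -0.1875 gap 0.0397 F [0.1 0.2 0.3] M [-0.08 -0.01 -0.02] j6 1.22
```

View pics/e1.png

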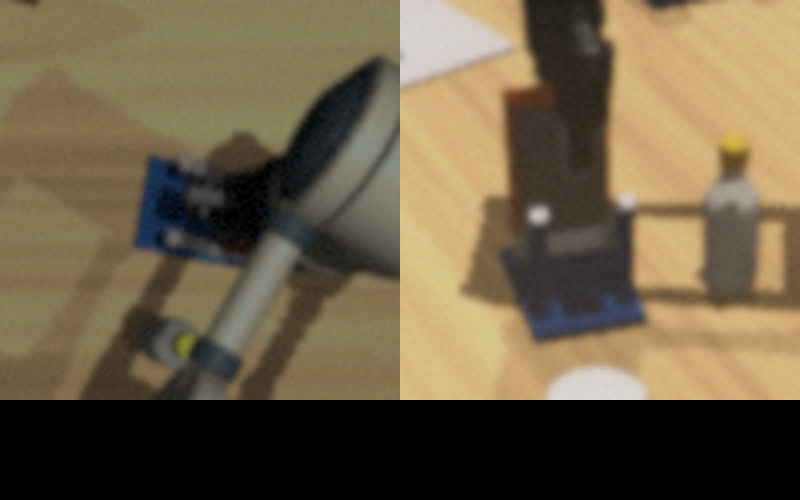

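>>> apply_moves --targets '[[[-0.02,0.0009,0.0046,-0.002,0],[0.02,0.0018,0.0092,-0.0045,0],[0.07,0.0028,0.0144,-0.007,0],[0.07,0.0028,0.0144,-0.007,0]]]'

```text
time_s: 20.13
tool_pos: [0.5089, -0.2537, 0.0875]
orientation: [[0.983, -0.185, -0.001], [-0.185, -0.983, 0.001], [-0.001, -0.001, -1.0]]
contact_force: [-0.1, 0.6, -1.1]
finger_gap: 0.0457
```

```bash
python3 -c "
from look import *
look('e2',('top',(370,150,490,270)),('scene',(250,80,350,180)))"
```

```text
t 20.13 pos [ 0.5089 -0.2537  0.0875] yawx -0.1863 gap 0.0457 F [-0.1  0.6 -1.1] M [ 0.12 -0.03  0.06] j6 1.23
```

View pics/e2.png

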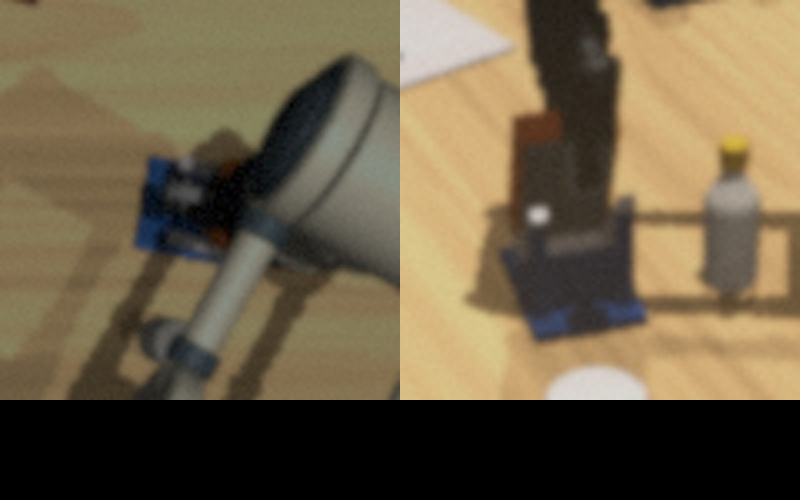

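>>> apply_moves --targets '[[[0.13,0.001,0.0052,-0.0025,0],[0.2,0.002,0.0105,-0.006,0],[0.27,0.003,0.0157,-0.01,0],[0.365,0.004,0.021,-0.014,0],[0.365,0.004,0.021,-0.014,0]]]'

```text
time_s: 20.65
tool_pos: [0.5118, -0.238, 0.0768]
orientation: [[0.983, -0.185, -0.001], [-0.185, -0.983, 0.001], [-0.001, -0.001, -1.0]]
contact_force: [-0.4, 0.7, 1.1]
finger_gap: 0.0581
```

```bash
python3 -c "
from look import *
look('e3',('top',(370,150,490,270)),('scene',(250,80,350,180)))"
```

```text
t 20.65 pos [ 0.5118 -0.238   0.0768] yawx -0.1864 gap 0.0581 F [-0.4  0.7  1.1] M [ 0.04 -0.   -0.06] j6 1.26
```

View pics/e3.png

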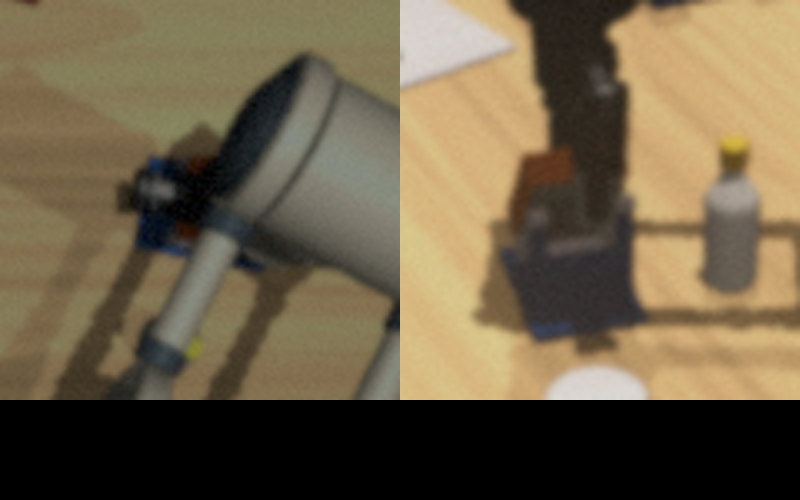

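>>> apply_moves --targets '[[[0.55,0.0005,0.0026,0,0],[0.75,0.0005,0.0026,0,0],[1,0.0005,0.0026,0,0],[1,0.0005,0.0026,0,0],[1,0.0005,0.0026,0,0]]]'

```text
time_s: 21.17
tool_pos: [0.5124, -0.2372, 0.0779]
orientation: [[0.983, -0.186, 0.0], [-0.186, -0.983, -0.0], [0.0, 0.0, -1.0]]
contact_force: [-0.1, 0.3, 0.3]
finger_gap: 0.0854
```

```bash
python3 -c "
from ov import *
from st import *; st()
overlay('e4',(.5134,-.2597,1.382),'out',[('top',(390,170,470,250)),('scene',(255,100,335,180))])"
```

```text
t 21.17 pos [ 0.5124 -0.2372  0.0779] yawx -0.1873 gap 0.0854 F [-0.1  0.3  0.3] M [ 0.01 -0.01 -0.04] j6 1.26
```

View pics/e4.png

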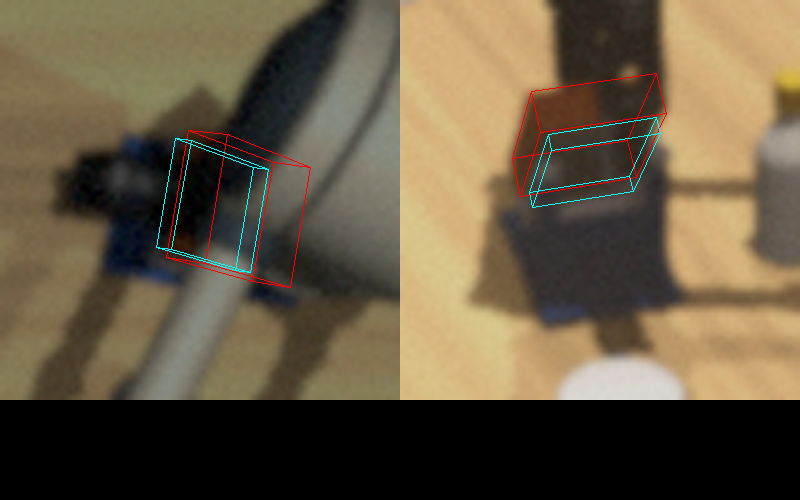

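Matches the home model well so far. Lift straight up and move away for an unobstructed check.

>>> apply_moves --targets '[[[1,0,0,0.01,0],[1,0,0,0.04,0],[1,0,0,0.08,0],[1,0,0,0.13,0],[1,0,0,0.18,0],[1,0,0.03,0.21,0],[1,-0.03,0.08,0.22,0],[1,-0.06,0.13,0.22,0],[1,-0.08,0.18,0.22,0],[1,-0.1,0.23,0.22,0]]]'

```text
time_s: 22.1
tool_pos: [0.4371, -0.0655, 0.2439]
orientation: [[0.982, -0.187, 0.002], [-0.187, -0.982, -0.0], [0.002, -0.0, -1.0]]
contact_force: [0.7, 0.2, 0.7]
finger_gap: 0.0853
```

>>> apply_moves --targets '[[[1,0,0.05,0,0],[1,0,0.1,0,0],[1,0,0.15,0,0],[1,0,0.2,0,0],[1,0,0.23,0,0],[1,0,0.23,0,0]]]'

```text
time_s: 22.6
tool_pos: [0.4376, 0.1097, 0.2435]
orientation: [[0.983, -0.181, 0.0], [-0.181, -0.983, 0.002], [0.0, -0.002, -1.0]]
contact_force: [0.2, -0.6, -0.8]
finger_gap: 0.0851
```

```bash
python3 -c "
from look import *
look('f1',('top',(300,120,460,280)),('scene',(230,90,420,290)))
from ov import *
overlay('f2',(.5134,-.2597,1.382),'out',[('top',(390,170,470,250)),('scene',(255,100,335,180))])"
```

```text
t 22.60 pos [0.4376 0.1097 0.2435] yawx -0.1819 gap 0.0851 F [ 0.2 -0.6 -0.8] M [-0.04 -0.03 -0.03] j6 1.92
```

View pics/f1.png

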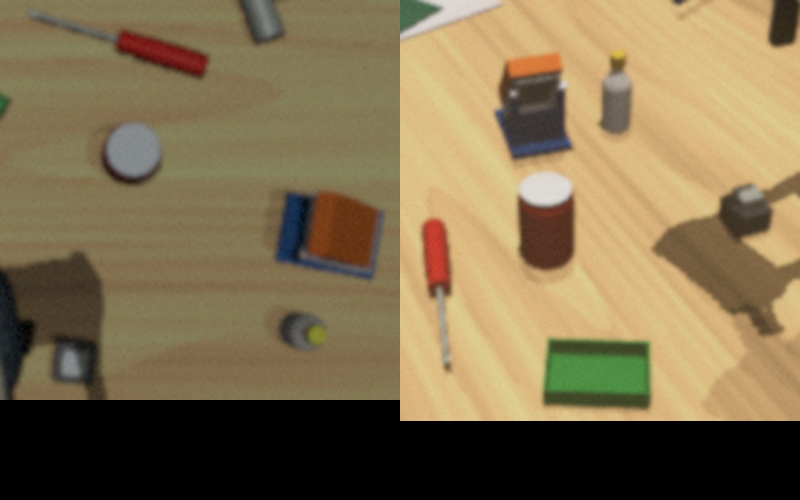

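View pics/f2.png

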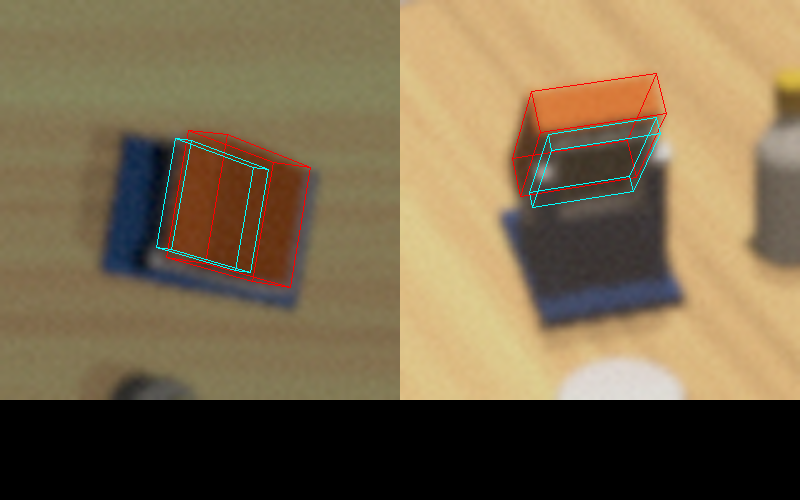

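```bash
python3 -c "
from station import *
from fit import ground
import cv2
print(bot.hand_in())
print(bot.sense()['time_s'])"
```

```text
the job is handed in; nothing more can be done
None
the job is handed in; nothing more can be done
```

The rivet case is standing lengthwise in the blue rack, base against the rails and orange lid facing outwards and up. I handed the job in at about 22.7 s, with the robot well clear of everything.

- **Turning it over:** I gripped the case by the lid's long sides and carried it to the wooden rest. Pressing it down on the rails there tilted it until it leaned with its lid against them. I then stood it upright between the fingers and pinched lid and base together (27 mm between the pads).
- **Placing it:** I carried it pinched to the rack and lowered it until I felt the ledge at about 11 N. Then I leaned it back between the fingers, with the grip eased off, and let go.
- **Last checks:** In both camera views the outline predicted for the case at home matched the picture to about one pixel. I checked the can, block, bottle and screwdriver only by eye; all were upright and appeared not to have moved. The base stayed seated in the lid in every picture I took.
- **Forces:** The highest I read was about 40 N at the wrist, while tilting the case on the wooden rest; the limit is 120 N.
- **Disagreements:** While the case was held, the camera outlines disagreed with the model by a few millimetres. The contact height on the ledge agreed with my estimate, and the final views showed no such offset. No check failed.

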